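# Open a protector unit and reset it

## Robot

A 7-joint arm with a two-finger parallel gripper is mounted at the origin on a cart in front of the work surface, level with it; the furniture and walls round the work are solid. World frame = base frame: x ahead of the robot, y to its left, z up, the work surface at z = 0. Lengths are in m, angles in rad, forces in N, time in s.
With the tool pointing down it reaches from about 0.35 to 0.9 m from the base axis. Payload 19.9 kg.
Tool frame: the origin (TCP) lies midway between the tips of the shut fingers; the grasp point (between the pads) lies 19 mm behind it; x points along the fingers, y is the direction in which the jaws open and shut, and the axes are right-handed (so a half turn about x gives the same grasp; the last joint's range is limited). The gripper opens to 94 mm and grips with 3 to 60 N. Pads are 16 mm wide; open, the fingers measure 119 mm over their backs; the gripper's body (75 mm by 177 mm) begins 78 mm behind the grasp point.
Start: joints at [-0.042, 0.417, -0.01, 1.614, 0.005, 1.111, -0.053], TCP at [0.625, 0, 0.205] pointing down, gripper open.
Joint ranges: [-2.81, 2.81], [-0.39, 2.02], [-1.27, 1.25], [0.06, 2.57], [-1.19, 4.33], [0.19, 2], [-2.82, 2.82]. Speed limits (rad/s): [1.89, 1.89, 2.39, 2.39, 3.01, 3.01, 3.01].

## Interface

Orientations are given as a unit quaternion [x, y, z, w].
In Python, from workcell import * gives the robot as it stands. The module is installed in compiled form; this text tells all that it offers.
- The arm moves only by the shell command python3 -m pendant 'ROWS' [FORCE]. ROWS is JSON, a list of rows, each an object of numbers: "fingers": the opening, from 0 (shut) to 1 (fully open); "tx", "ty", "tz": the shift along the tool's x, y, z in cm; "rx", "ry", "rz": the turn, a rotation vector about the tool's x, y, z in rad. In form: [{"fingers": .., "tx": .., "ty": .., "tz": .., "rx": .., "ry": .., "rz": ..}, ...]. A call has 1 to 20 rows; each row shifts and turns the pose as measured when the row begins, along the tool's axes as they then stand; what a row does not reach is not made up. A row lasts 1/8 s, in which the tool goes at most 62.5 mm and 10.7 degrees, less where a joint would pass 70% of its speed; a pose out of reach is approached as far as the arm can. A call with a gripper value outside its range is refused whole. The fingers move at their own pace and stop on an object; FORCE is the grip in N (left out, the last holds). Time passes only in rows, so rows that do not move let the fingers close. It gives the time, the measured TCP pose, the force and the opening at its end, in the units of the state.
- read_state(): the state, without advancing time (a new reading comes with each control period).
- snapshot(name): name is "scene" or "side" or "wrist"; returns the picture (384x512x3 uint8, red, green, blue); there is no depth.
- camera_model(name): a dict with "camera_matrix" (3x3 intrinsics, pixels), "position" and "rotation" of the camera in the world. Camera axes: x right, y down, z forward; pixel columns grow to the right and rows downward; lengths in m; the calibration is good to about 2 mm. A picture is of the moment at which its call begins: read the wrist's pose just before it. camera_model takes no time and is no camera call; for the wrist camera it gives the pose at the moment of the call.
- sign_off(): hands the job in, once; it reports no verdict.
The state is a dict: "time_s": time; "joints": joint angles; "dq": joint speeds; "joint_torque": joint torques, N m; "tcp_pos": TCP position; "tcp_rot": TCP orientation; "contact_force": force on the tool from outside, world axes, zero at the start; "wrist_torque": the same for the moment, N m; "width": finger opening in m.
Only numpy, scipy, OpenCV 4.12 (cv2) and the standard library are available. Lean on these libraries where they do the work, as an engineer would, in place of code of your own. Each camera call takes 0.05 s, during which the arm holds its last target.

## Task

The protector unit with the two brass binding posts on its near end has tripped. With the fingertips, press its snap tab fully in, push the released cover off its seat and along to the end stop, and press the popped-out reset button underneath fully in. Do not lift the cover off, leave the other unit closed and its tab out, and leave the things around alone.

Things in the scene. Friction and masses are not known exactly. Their poses are not given: they have to be found in the camera images.
- post_unit: the protector unit to open: a fixed grey box (sizes here in mm) 196 long (x) x 94 wide (y), its deck 40 above the worktop, with TWO small brass binding posts (18 dia, 20 long) side by side on its near (-x) end. Origin under its centre; the cover slides off toward its +x, roughly away from the robot (yaw within 0.25 rad). Along its x: seat, snap tab, flat parking end, end stop
- post_unit_seat (a point): centre of the cover's seat at deck height, at (mm) x = -46 of the unit; the middle of an open well 60 x 56 under the cover. Behind it a wall 8 high. Side guides 8.5 above the deck, inner faces 36.5 either side of the middle, run along the whole unit; over the seat (x -98 to -16) lips 11.7 above the deck reach in to 31 from the middle and hold the cover down
- post_unit_stop (a point): middle of the end stop's face at deck height, at (mm) x = +88 of the unit; the stop is 8 high. Two steel runners 2 high, 31.5 either side of the middle, carry the cover 2 above the deck all along; against the stop the cover's origin is at x = +48 of the unit, having travelled about 94
- post_unit_cover: its loose black sliding cover, a plate 80 (x) x 70 (y) x 5 mm, about 0.15 kg, origin at the centre of its underside; closed, at about x = -46, z = 42 of the unit. A cross rib to push on, 10 thick, 50 wide, 18 above the plate, stands 10 behind (-x of) the plate's centre. Slides freely to +x (under 2 N) once the tab is in; closed, its front edge is about 1.5 from the tab
- post_unit_cover_rib (a point): middle of the rear (-x) face of the cover's cross rib, 14 mm above the cover's underside: the place to push, toward +x of the unit
- post_unit_tab (a joint): how far the unit's snap tab is pressed in (m): 0 to 0.0012 at the start = standing about 8 mm above the deck and blocking the cover; 0.008 = fully in, flush with the deck. It moves straight down against about 4 N and stays where it is pushed; the cover passes from 0.0062 on
- post_unit_tab_top (a point): place to press the snap tab, on its top face and moving with it; the tab is a bare metal block 40 (x) x 26 (y) mm with cross grooves, in line with the cover just beyond its front edge; this point is 18 mm along the unit's x, 24 mm from the closed cover's edge
- post_unit_button (a joint): how far the unit's reset button is pressed (m): 0 to 0.001 at the start = popped out; 0.006 = fully in. It moves straight down against about 3 N and stays where it is pushed
- post_unit_button_top (a point): centre of the top of the round white reset button, 20 mm diameter, standing in the middle of the well under the closed cover; popped out, its top is 1.5 mm below the deck (38.5 mm above the worktop), fully in 6 mm lower; the well leaves 18 mm or more free round it
- socket_unit: the other protector unit, built alike (cover, tab and button included) and in the same materials, but with ONE large round brass socket (35 mm flange) on its near end instead of two posts; leave it closed. The two units stand side by side, either may be the left one
- socket_unit_cover: the cover of the other unit, as above; must stay put
- socket_unit_tab (a joint): tab of the other unit, as above; must stay out
- socket_unit_button (a joint): button of the other unit, as above, under its cover
- attenuator: loose black finned attenuator, 25 x 69 x 25 mm, lying between the two units; origin under its centre; leave alone
- pliers: loose red-handled side cutters, 54 x 134 x 16 mm, at the left; leave alone
- calc: loose calculator, 138 x 74 x 15 mm, at the left; leave alone
- small_case: loose blue box, 56 x 80 x 47 mm, at the right; leave alone
- wrench: loose steel torque wrench, 20 x 139 x 14 mm, lying across in front of the units; leave alone
- driver: loose red screwdriver, 22 x 150 x 21 mm, lying across in front of the units; leave alone

How it is judged:
By the outcome, as a careful person would: the job done as asked, in the order asked, and still so for the second after the job is handed in, with the robot touching nothing.
It also fails if it takes over 37 s, if anything falls off the work surface, if the arm or the gripper's body presses on something with over 40 N, if the wrist force passes 120 N, or if a joint passes its speed limit or range.

## Working session

There is one attempt and no reset: what is moved stays moved. The work goes in short steps, Python scripts to look and compute and a shell command to move; the robot and the scene stay as the last step left them, time stands still between calls to the robot, and variables do not carry over. Pictures are saved under pics/ and viewed, and the job is handed in when it is done.

```bash
mkdir -p pics; cat > h.py <<'E'
from workcell import *
import numpy as np, cv2, json
def snap(n,f):
    cm=camera_model(n); im=snapshot(n); cv2.imwrite('pics/'+f+'.png',im[:,:,::-1])
    np.savez('pics/'+f+'.npz',K=cm['camera_matrix'],p=cm['position'],R=cm['rotation']); return im
def crop(f,x0,y0,x1,y1,s,out):
    im=cv2.imread('pics/'+f+'.png')[y0:y1,x0:x1]; cv2.imwrite('pics/'+out+'.png',cv2.resize(im,None,fx=s,fy=s,interpolation=cv2.INTER_CUBIC))
def ray(f,u,v,z):
    d=np.load('pics/'+f+'.npz'); r=d['R']@np.linalg.inv(d['K'])@np.array([u,v,1.]); p=d['p']; return p+r*(z-p[2])/r[2]
def proj(f,P):
    d=np.load('pics/'+f+'.npz'); c=d['R'].T@(np.array(P)-d['p']); q=d['K']@c; return q[:2]/q[2]
E
python3 - <<'E'
from h import *
s=read_state(); print(s['tcp_pos'],s['tcp_rot'],s['width'],s['time_s'])
for n in ['scene','side','wrist']:
    snap(n,n+'0'); cm=camera_model(n); print(n,cm['position'],np.round(cm['rotation'],3).tolist())
E
```

```text
[ 6.24619187e-01 -2.01247146e-05  2.04840713e-01] [-0.49968303 -0.50028338  0.50032265 -0.49971058] 0.09381126051994162 0.0
scene [-0.36802924  0.81046714  0.90869117] [-0.359, 0.81, -0.424, 0.188]
side [ 0.25295014 -0.64572974  0.78963899] [0.911, -0.191, 0.066, -0.36]
wrist [0.62400435 0.07960047 0.38445459] [0.99, -0.0, -0.0, 0.138]
```

```bash
sed -i "s/R=cm\['rotation'\])/R=Rotation.from_quat(cm['rotation']).as_matrix())/; 1i from scipy.spatial.transform import Rotation" h.py
python3 - <<'E'
from h import *
for n in ['scene','side','wrist']:
    d=dict(np.load('pics/'+n+'0.npz')); 
    if d['R'].shape==(4,): d['R']=Rotation.from_quat(d['R']).as_matrix(); np.savez('pics/'+n+'0.npz',**d)
    print(n,d['R'].round(3).tolist(),d['K'].tolist())
print(Rotation.from_quat(read_state()['tcp_rot']).as_matrix().round(3))
E
```

```text
scene [[-0.672, -0.422, 0.608], [-0.74, 0.384, -0.552], [-0.0, -0.821, -0.57]] [[430.05007608651596, 0.0, 259.16978716930896], [0.0, 430.05007608651596, 185.10709556907383], [0.0, 0.0, 1.0]]
side [[0.919, -0.3, 0.257], [-0.395, -0.667, 0.631], [-0.018, -0.682, -0.731]] [[355.4789867812932, 0.0, 254.31607187280483], [0.0, 355.4789867812932, 192.41210519872843], [0.0, 0.0, 1.0]]
wrist [[1.0, 0.0, -0.001], [-0.0, -0.962, -0.273], [-0.001, 0.273, -0.962]] [[332.25357143759857, 0.0, 251.35096758915077], [0.0, 332.25357143759857, 192.303087237368], [0.0, 0.0, 1.0]]
[[-0.001  1.     0.   ]
 [-0.     0.    -1.   ]
 [-1.    -0.001  0.   ]]
```

View pics/scene0.png

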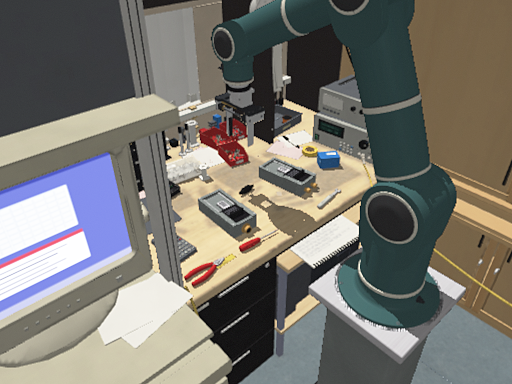

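View pics/side0.png

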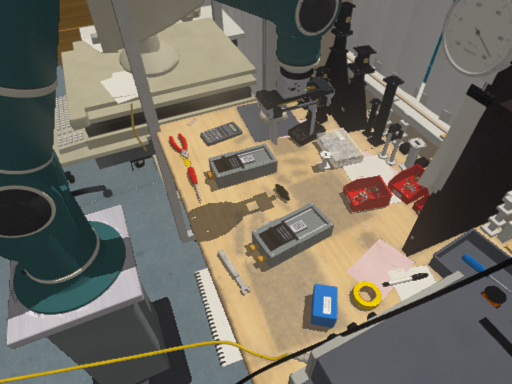

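View pics/wrist0.png

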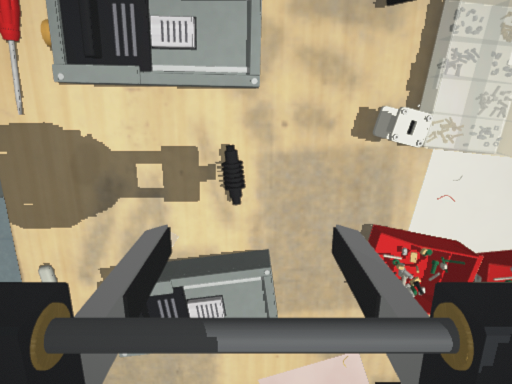

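```bash
python3 - <<'E'
from h import *
crop('side0',235,190,345,275,7,'s1'); crop('side0',190,135,290,200,7,'s2')
crop('scene0',190,145,330,245,5,'sc1')
E
```

```text
(no output)
```

View pics/s1.png

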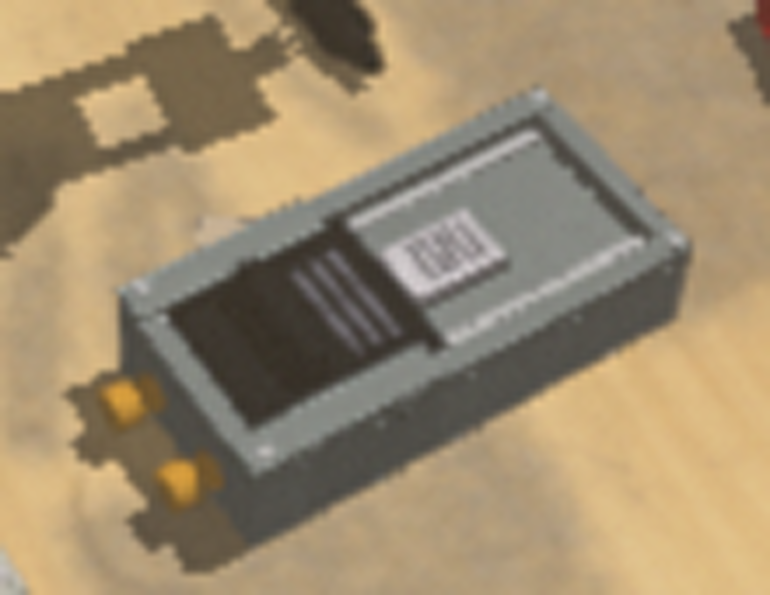

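View pics/s2.png

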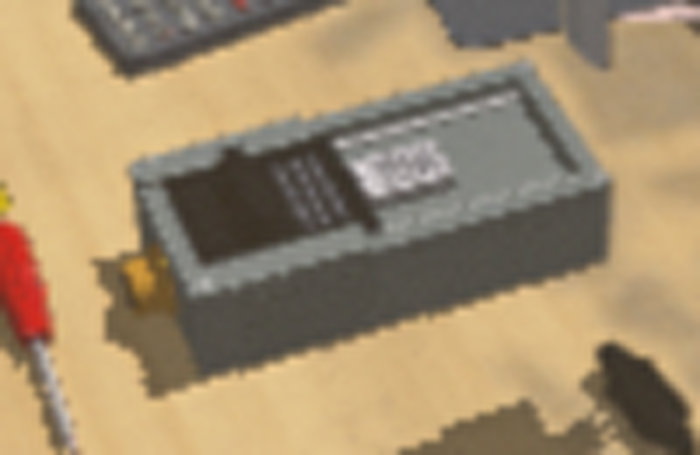

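View pics/sc1.png

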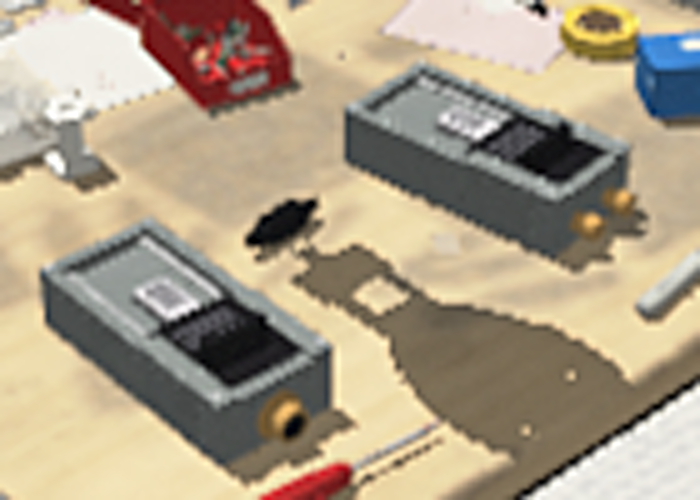

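```bash
cat > fit.py <<'E'
from h import *
from scipy.optimize import least_squares
# unit points (m) and observations per image
def world(q,P):
    c,s=np.cos(q[2]),np.sin(q[2]); P=np.array(P)
    return np.array([q[0]+c*P[0]-s*P[1],q[1]+s*P[0]+c*P[1],P[2]])
def fit(obs):
    r=lambda q:np.concatenate([proj(f,world(q,P))-np.array(uv) for f,P,uv in obs])
    s=least_squares(r,[0.6,-0.15,0.1]); return s.x,s.fun.reshape(-1,2)
E
python3 - <<'E'
from fit import *
c=lambda u,v:(235+u/7-.5+.07,190+v/7-.43)
o=[('side0',(-.098,.047,.0517),c(122,290)),('side0',(-.098,-.047,.0517),c(252,468)),('side0',(.098,-.047,.0485),c(690,240)),('side0',(.098,.047,.0485),c(540,90)),
('side0',(.018,0,.048),c(445,252))]
q,r=fit(o);print(q,r.round(1).tolist())
c=lambda u,v:(190+u/5-.4,145+v/5-.4)
o2=[('scene0',(-.098,-.047,.0517),c(628,147)),('scene0',(.098,.047,.0485),c(347,107)),('scene0',(-.098,.047,.0517),c(562,198)),('scene0',(.098,-.047,.0485),c(420,66)),('scene0',(.018,0,.048),c(470,122))]
q,r=fit(o2);print(q,r.round(1).tolist())
q,r=fit(o+o2);print(q,r.round(1).tolist())
for n,P in dict(tab=(.018,0,.048),seat=(-.046,0,.04),rib=(-.061,0,.056),o=(0,0,0)).items(): print(n,world(q,P))
E
```

```text
[ 0.55491465 -0.16264803  0.13446676] [[-1.0, -0.3], [0.2, 0.8], [0.6, 0.5], [0.1, -0.9], [0.1, -0.5]]
[ 0.55020756 -0.16230565  0.14522171] [[1.3, -0.4], [-0.6, 0.7], [-0.4, 0.7], [0.2, -1.2], [-0.5, -0.1]]
[ 0.55370727 -0.1633114   0.13704745] [[-1.3, 0.1], [-0.1, 1.3], [0.3, 0.7], [-0.2, -0.7], [-0.2, -0.2], [0.7, -0.8], [-1.0, 0.1], [-1.1, 0.3], [-0.0, -1.6], [-1.0, -0.6]]
tab [ 0.5715385  -0.16085226  0.048     ]
seat [ 0.50813858 -0.16959587  0.04      ]
rib [ 0.49327923 -0.17164515  0.056     ]
o [ 0.55370727 -0.1633114   0.        ]
```

```bash
python3 -m pendant '[{"fingers":0,"ty":-1.8,"tz":5.3},{"fingers":0,"ty":-1.8,"tz":5.3},{"fingers":0,"ty":-1.8,"tz":5.3},{"fingers":0,"ty":-1.8,"tz":5.3},{"fingers":0,"rx":-0.14},{"fingers":0},{"fingers":0}]' 20
python3 - <<'E'
from h import *
s=read_state(); print(s['tcp_pos'],Rotation.from_quat(s['tcp_rot']).as_matrix().round(3).tolist(),s['width'])
im=snap('wrist','w1'); crop('w1',80,0,440,270,2.2,'w1c')
E
```

```text
[ 6.24725477e-01 -3.21640324e-07  2.04975202e-01] [[-0.001, 1.0, 0.0], [-0.0, 0.0, -1.0], [-1.0, -0.001, 0.0]] 0.09354229327002941invalid input at $[0]: expected keys fingers, tx, ty, tz, rx, ry, rz
```

View pics/w1c.png

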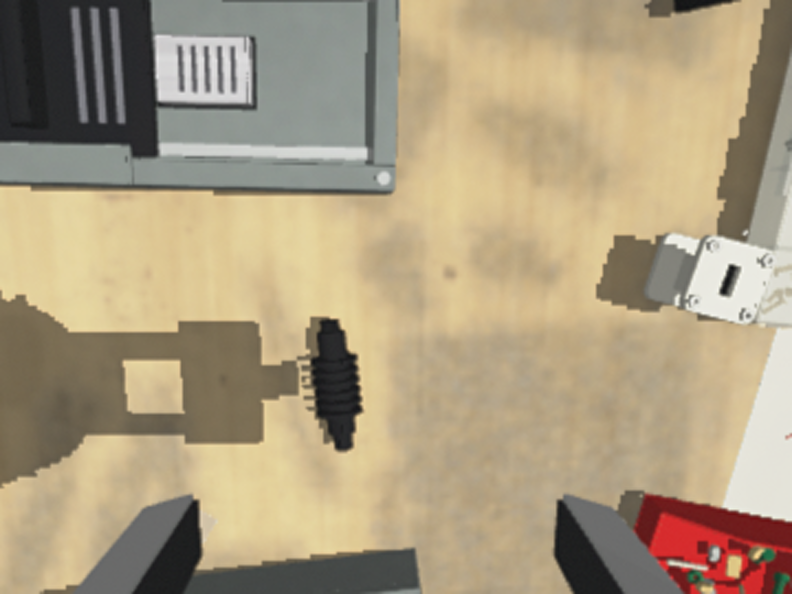

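The move was refused because every row needs all of its keys. I'll resend it with them.

```bash
python3 -m pendant '[{"fingers":0,"tx":0,"ty":-1.8,"tz":5.3,"rx":0,"ry":0,"rz":0},{"fingers":0,"tx":0,"ty":-1.8,"tz":5.3,"rx":0,"ry":0,"rz":0},{"fingers":0,"tx":0,"ty":-1.8,"tz":5.3,"rx":0,"ry":0,"rz":0},{"fingers":0,"tx":0,"ty":-1.8,"tz":5.3,"rx":0,"ry":0,"rz":0},{"fingers":0,"tx":0,"ty":0,"tz":0,"rx":-0.14,"ry":0,"rz":0},{"fingers":0,"tx":0,"ty":0,"tz":0,"rx":0,"ry":0,"rz":0},{"fingers":0,"tx":0,"ty":0,"tz":0,"rx":0,"ry":0,"rz":0}]' 20
python3 - <<'E'
from h import *
s=read_state(); print(s['tcp_pos'],Rotation.from_quat(s['tcp_rot']).as_matrix().round(3).tolist(),s['width'])
im=snap('wrist','w2'); crop('w2',80,0,440,270,2.2,'w2c')
E
```

```text
time_s: 1.08
tcp_pos: [0.5501, -0.2177, 0.2039]
tcp_rot: [0.463, 0.535, -0.464, 0.533]
contact_force: [-0.2, -0.3, 0.5]
width: 0.0273
[ 0.55007337 -0.21769408  0.20389517] [[-0.002, 0.99, 0.14], [0.001, 0.14, -0.99], [-1.0, -0.002, -0.001]] 0.027309210627871606
```

View pics/w2c.png

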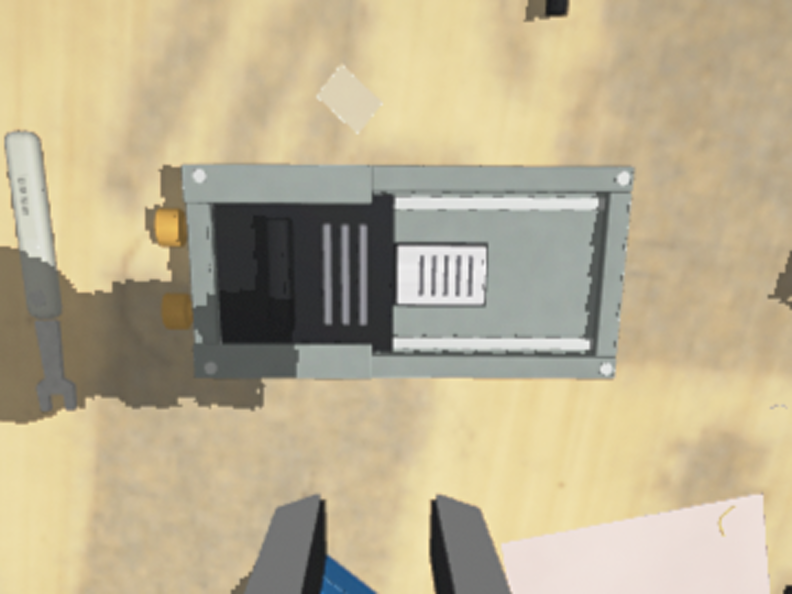

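The wrist view shows the two posts at crop pixels (168,227) and (177,311), and the closed cover. The tab top is at (442,274), and the unit's corners are sharp. I'll refit with these.

```bash
python3 - <<'E'
from fit import *
c=lambda u,v:(80+(u+.5)/2.2-.5,(v+.5)/2.2-.5)
o=[('w2',(-.098,.047,.0517),c(183,166)),('w2',(-.098,-.047,.0517),c(195,378)),('w2',(.098,-.047,.0485),c(614,376)),('w2',(.098,.047,.0485),c(634,167)),
('w2',(.018,0,.048),c(442,274))]
q,r=fit(o);print(q,r.round(1).tolist())
np.save('q.npy',q)
s=read_state(); R=Rotation.from_quat(s['tcp_rot']).as_matrix()
for n,P in dict(tab=(.018,0,.048),seat=(-.046,0,.04),rib=(-.061,0,.056)).items():
    w=world(q,P); print(n,w,'tool delta cm',(R.T@(w-s['tcp_pos'])*100).round(2))
E
```

```text
[ 0.5542121  -0.16236436  0.13912781] [[-1.7, -0.8], [-0.4, 0.4], [0.3, 0.9], [0.0, -0.8], [1.9, 0.7]]
tab [ 0.57203817 -0.15986813  0.048     ] tool delta cm [15.59  3.   -5.37]
seat [ 0.50865658 -0.16874362  0.04      ] tool delta cm [16.4  -3.4  -5.38]
rib [ 0.49380152 -0.17082381  0.056     ] tool delta cm [14.8  -4.9  -5.39]
```

```bash
python3 -m pendant '[{"fingers":0,"tx":0,"ty":1.5,"tz":-2.7,"rx":0,"ry":0,"rz":0},{"fingers":0,"tx":0,"ty":1.5,"tz":-2.7,"rx":0,"ry":0,"rz":0},{"fingers":0,"tx":5,"ty":0,"tz":0,"rx":0,"ry":0,"rz":0},{"fingers":0,"tx":5,"ty":0,"tz":0,"rx":0,"ry":0,"rz":0},{"fingers":0,"tx":4,"ty":0,"tz":0,"rx":0,"ry":0,"rz":0},{"fingers":0,"tx":0,"ty":0,"tz":0,"rx":0,"ry":0,"rz":0}]' 20
cat > rel.py <<'E'
from fit import *
q=np.load('q.npy')
def rel():
    s=read_state(); R=Rotation.from_quat(s['tcp_rot']).as_matrix()
    c,n=np.cos(q[2]),np.sin(q[2]); d=s['tcp_pos'][:2]-q[:2]
    print('t',s['time_s'],'tcp in unit mm',np.round([1000*(c*d[0]+n*d[1]),1000*(-n*d[0]+c*d[1]),1000*s['tcp_pos'][2]],1),'yawerr',round(np.arctan2(R[1,1],R[0,1])-q[2],4),'F',np.round(s['contact_force'],1),'w',round(s['width'],4))
if __name__=='__main__': rel()
E
python3 rel.py; python3 - <<'E'
from h import *
snap('side','s3'); crop('side',235,190,345,275,7,'x') if 0 else crop('s3',235,170,345,255,7,'s3c')
snap('wrist','w3')
E
```

```text
time_s: 1.88
tcp_pos: [0.5752, -0.1528, 0.0611]
tcp_rot: [0.465, 0.533, -0.464, 0.533]
contact_force: [0.3, -0.2, 1.2]
width: 0.0004
t 1.875 tcp in unit mm [22.1  6.6 61.1] yawerr -0.002 F [ 0.3 -0.2  1.2] w 0.0004
```

View pics/s3c.png

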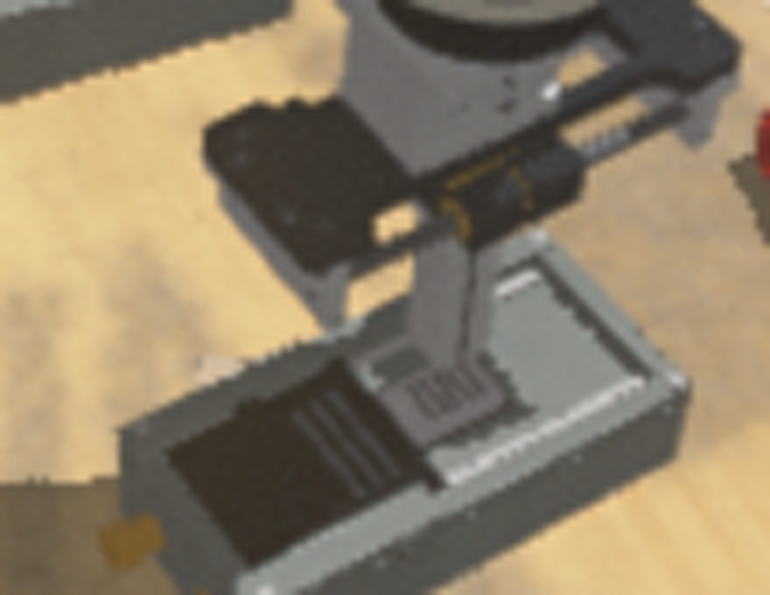

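View pics/w3.png

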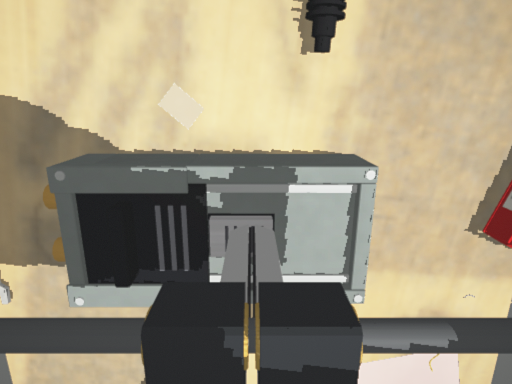

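```bash
python3 -m pendant '[{"fingers":0,"tx":0,"ty":-0.35,"tz":0.6,"rx":0,"ry":0,"rz":0},{"fingers":0,"tx":0,"ty":0,"tz":0,"rx":0,"ry":0,"rz":0},{"fingers":0,"tx":1,"ty":0,"tz":0,"rx":0,"ry":0,"rz":0},{"fingers":0,"tx":0,"ty":0,"tz":0,"rx":0,"ry":0,"rz":0}]'
python3 rel.py
```

```text
time_s: 2.48
tcp_pos: [0.5768, -0.1612, 0.0583]
tcp_rot: [0.467, 0.529, -0.463, 0.536]
contact_force: [-0.2, -0.9, 0.1]
width: 0.0005
t 2.475 tcp in unit mm [22.5 -2.  58.3] yawerr -0.0029 F [-0.2 -0.9  0.1] w 0.0005
```

```bash
sed -i "s/,'F',/,'toolx',R[:,0].round(3),'F',/" rel.py; python3 rel.py; python3 -m pendant '[{"fingers":0,"tx":0.7,"ty":-0.2,"tz":-0.1,"rx":0,"ry":0,"rz":0},{"fingers":0,"tx":0,"ty":0,"tz":0,"rx":0,"ry":0,"rz":0}]'
python3 rel.py
```

```text
t 2.475 tcp in unit mm [22.5 -2.  58.3] yawerr -0.0029 toolx [ 0.012 -0.002 -1.   ] F [-0.2 -0.9  0.1] w 0.0005
time_s: 2.72
tcp_pos: [0.5745, -0.1603, 0.0506]
tcp_rot: [0.467, 0.53, -0.463, 0.536]
contact_force: [0.3, 0.3, -1.0]
width: 0.0007
t 2.725 tcp in unit mm [20.4 -0.7 50.6] yawerr -0.0028 toolx [ 0.011 -0.002 -1.   ] F [ 0.3  0.3 -1. ] w 0.0007
```

```bash
python3 -m pendant '[{"fingers":0,"tx":0.5,"ty":-0.05,"tz":0,"rx":0,"ry":0,"rz":0},{"fingers":0,"tx":0.5,"ty":0,"tz":0,"rx":0,"ry":0,"rz":0}]'
python3 rel.py
```

```text
time_s: 2.98
tcp_pos: [0.5747, -0.1604, 0.0406]
tcp_rot: [0.467, 0.529, -0.462, 0.537]
contact_force: [-2.2, 0.4, 4.8]
width: 0.0005
t 2.975 tcp in unit mm [20.6 -0.9 40.6] yawerr -0.0028 toolx [ 0.012 -0.002 -1.   ] F [-2.2  0.4  4.8] w 0.0005
```

```bash
python3 -m pendant '[{"fingers":0,"tx":0.1,"ty":0,"tz":0,"rx":0,"ry":0,"rz":0},{"fingers":0,"tx":0.1,"ty":0,"tz":0,"rx":0,"ry":0,"rz":0}]'
python3 rel.py
```

```text
time_s: 3.22
tcp_pos: [0.5748, -0.1605, 0.0403]
tcp_rot: [0.467, 0.529, -0.462, 0.537]
contact_force: [-11.8, 3.3, 31.6]
width: 0.0005
t 3.225 tcp in unit mm [20.7 -1.  40.3] yawerr -0.0029 toolx [ 0.012 -0.002 -1.   ] F [-11.8   3.3  31.6] w 0.0005
```

```bash
python3 -m pendant '[{"fingers":0,"tx":-2,"ty":0,"tz":0,"rx":0,"ry":0,"rz":0},{"fingers":0,"tx":-2.5,"ty":0,"tz":0,"rx":0,"ry":0,"rz":0},{"fingers":0,"tx":0,"ty":-5,"tz":0,"rx":0,"ry":0,"rz":0},{"fingers":0,"tx":0,"ty":-4.5,"tz":0,"rx":0,"ry":0,"rz":0},{"fingers":0,"tx":0,"ty":0,"tz":0,"rx":0,"ry":0,"rz":0}]'
python3 rel.py;  python3 - <<'E'
from h import *
snap('wrist','w4')
snap('side','s4'); crop('s4',225,160,345,255,6,'s4c')
E
```

```text
time_s: 3.85
tcp_pos: [0.4768, -0.1733, 0.084]
tcp_rot: [0.467, 0.53, -0.463, 0.536]
contact_force: [1.2, -0.2, 0.1]
width: 0.0005
t 3.85 tcp in unit mm [-78.1  -0.1  84. ] yawerr -0.0025 toolx [ 0.011 -0.001 -1.   ] F [ 1.2 -0.2  0.1] w 0.0005
```

View pics/w4.png

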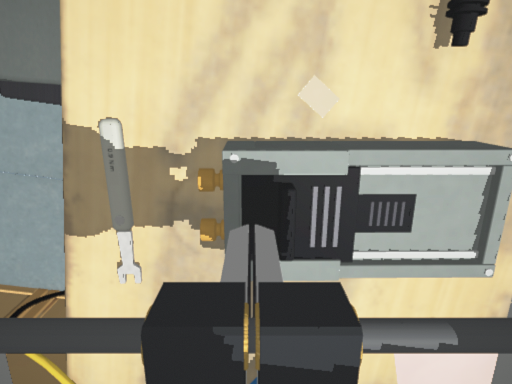

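View pics/s4c.png

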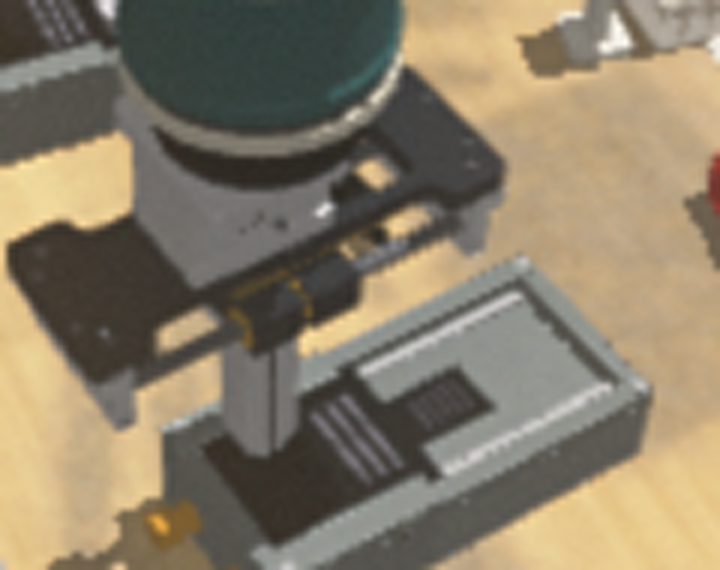

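```bash
python3 -m pendant '[{"fingers":0,"tx":0.8,"ty":-0.15,"tz":0,"rx":0,"ry":0,"rz":0},{"fingers":0,"tx":1,"ty":0,"tz":0,"rx":0,"ry":0,"rz":0},{"fingers":0,"tx":0.8,"ty":0,"tz":0,"rx":0,"ry":0,"rz":0}]'
python3 rel.py
```

```text
time_s: 4.32
tcp_pos: [0.4802, -0.1724, 0.0561]
tcp_rot: [0.466, 0.53, -0.461, 0.537]
contact_force: [0.1, 0.2, 0.4]
width: 0.0008
t 4.325 tcp in unit mm [-74.7   0.3  56.1] yawerr 0.0008 toolx [ 0.013 -0.001 -1.   ] F [0.1 0.2 0.4] w 0.0008
```

```bash
python3 -m pendant '[{"fingers":0,"tx":0.25,"ty":0,"tz":0,"rx":0,"ry":0,"rz":0},{"fingers":0,"tx":0,"ty":0.5,"tz":0,"rx":0,"ry":0,"rz":0},{"fingers":0,"tx":0,"ty":0.5,"tz":0,"rx":0,"ry":0,"rz":0}]'
python3 rel.py
```

```text
time_s: 4.7
tcp_pos: [0.4903, -0.1707, 0.0525]
tcp_rot: [0.466, 0.531, -0.461, 0.537]
contact_force: [-1.3, -0.2, 0.2]
width: 0.0007
t 4.7 tcp in unit mm [-64.5   0.6  52.5] yawerr 0.0008 toolx [ 0.011 -0.001 -1.   ] F [-1.3 -0.2  0.2] w 0.0007
```

```bash
python3 -m pendant '[{"fingers":0,"tx":0,"ty":0.8,"tz":0.05,"rx":0,"ry":0,"rz":0},{"fingers":0,"tx":0,"ty":0.8,"tz":0,"rx":0,"ry":0,"rz":0},{"fingers":0,"tx":0,"ty":0.8,"tz":0,"rx":0,"ry":0,"rz":0},{"fingers":0,"tx":0,"ty":0.8,"tz":0,"rx":0,"ry":0,"rz":0}]'
python3 rel.py
python3 - <<'E'
from h import *
snap('wrist','w5')
snap('side','s5'); crop('s5',225,160,345,255,6,'s5c')
E
```

```text
time_s: 5.2
tcp_pos: [0.5248, -0.1664, 0.0534]
tcp_rot: [0.466, 0.53, -0.461, 0.537]
contact_force: [-0.6, 0.6, -1.2]
width: 0.0004
t 5.2 tcp in unit mm [-29.7   0.1  53.4] yawerr 0.001 toolx [ 0.012 -0.001 -1.   ] F [-0.6  0.6 -1.2] w 0.0004
```

View pics/w5.png

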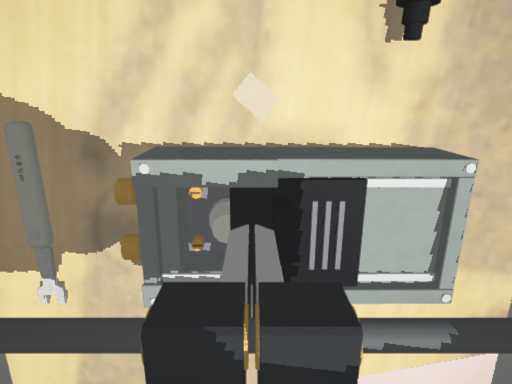

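View pics/s5c.png

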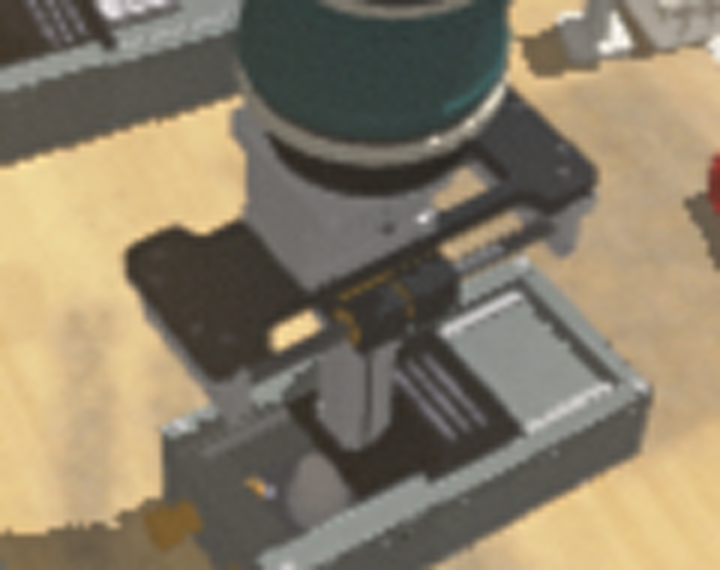

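The cover slides straight, and the white button is starting to show at wrist pixel (220,218). I'll keep pushing to the end stop, about 50 mm more.

```bash
python3 -m pendant '[{"fingers":0,"tx":0,"ty":0.8,"tz":0,"rx":0,"ry":0,"rz":0},{"fingers":0,"tx":0,"ty":0.8,"tz":0,"rx":0,"ry":0,"rz":0},{"fingers":0,"tx":0,"ty":0.8,"tz":0,"rx":0,"ry":0,"rz":0},{"fingers":0,"tx":0,"ty":0.8,"tz":0,"rx":0,"ry":0,"rz":0},{"fingers":0,"tx":0,"ty":0.6,"tz":0,"rx":0,"ry":0,"rz":0}]'
python3 rel.py
```

```text
time_s: 5.92
tcp_pos: [0.5649, -0.1607, 0.0538]
tcp_rot: [0.466, 0.53, -0.461, 0.537]
contact_force: [0.1, -1.4, -1.9]
width: 0.0004
t 5.925 tcp in unit mm [10.8  0.2 53.8] yawerr 0.0012 toolx [ 0.012 -0.001 -1.   ] F [ 0.1 -1.4 -1.9] w 0.0004
```

```bash
python3 -m pendant '[{"fingers":0,"tx":0,"ty":0.4,"tz":0,"rx":0,"ry":0,"rz":0},{"fingers":0,"tx":0,"ty":0.3,"tz":0,"rx":0,"ry":0,"rz":0}]'
python3 rel.py
python3 -m pendant '[{"fingers":0,"tx":0,"ty":0.3,"tz":0,"rx":0,"ry":0,"rz":0}]'
python3 rel.py
```

```text
time_s: 6.18
tcp_pos: [0.5723, -0.1596, 0.0538]
tcp_rot: [0.466, 0.53, -0.461, 0.537]
contact_force: [-1.3, 0.9, -0.2]
width: 0.0004
t 6.175 tcp in unit mm [18.3  0.2 53.8] yawerr 0.0013 toolx [ 0.012 -0.001 -1.   ] F [-1.3  0.9 -0.2] w 0.0004
time_s: 6.3
tcp_pos: [0.5754, -0.1592, 0.0538]
tcp_rot: [0.466, 0.53, -0.461, 0.537]
contact_force: [-0.0, -0.2, -1.0]
width: 0.0005
t 6.3 tcp in unit mm [21.4  0.2 53.8] yawerr 0.0011 toolx [ 0.012 -0.001 -1.   ] F [-0.  -0.2 -1. ] w 0.0005
```

```bash
python3 -m pendant '[{"fingers":0,"tx":0,"ty":0.2,"tz":0,"rx":0,"ry":0,"rz":0},{"fingers":0,"tx":0,"ty":0.2,"tz":0,"rx":0,"ry":0,"rz":0}]'
python3 rel.py
```

```text
time_s: 6.55
tcp_pos: [0.5761, -0.159, 0.0534]
tcp_rot: [0.465, 0.532, -0.463, 0.535]
contact_force: [-18.2, 0.1, 15.1]
width: 0.0006
t 6.55 tcp in unit mm [22.1  0.3 53.4] yawerr 0.0002 toolx [ 0.005 -0.    -1.   ] F [-18.2   0.1  15.1] w 0.0006
```

```bash
python3 -m pendant '[{"fingers":0,"tx":0,"ty":-0.8,"tz":0,"rx":0,"ry":0,"rz":0},{"fingers":0,"tx":-1.5,"ty":-0.4,"tz":0,"rx":0,"ry":0,"rz":0},{"fingers":0,"tx":-2,"ty":-1,"tz":0,"rx":0,"ry":0,"rz":0},{"fingers":0,"tx":0,"ty":-4,"tz":0,"rx":0,"ry":0,"rz":0},{"fingers":0,"tx":0,"ty":0,"tz":0,"rx":0,"ry":0,"rz":0}]'
python3 rel.py
python3 - <<'E'
from h import *
snap('wrist','w6')
snap('side','s6'); crop('s6',225,160,345,255,6,'s6c')
E
```

```text
time_s: 7.18
tcp_pos: [0.5138, -0.1682, 0.0927]
tcp_rot: [0.466, 0.531, -0.462, 0.536]
contact_force: [-0.7, -0.3, 1.1]
width: 0.0007
t 7.175 tcp in unit mm [-40.9  -0.2  92.7] yawerr 0.0002 toolx [ 0.009 -0.001 -1.   ] F [-0.7 -0.3  1.1] w 0.0007
```

View pics/w6.png

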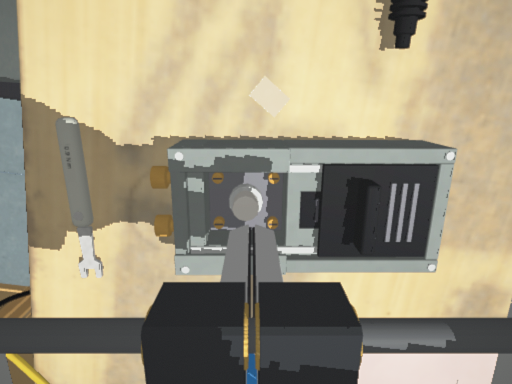

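View pics/s6c.png

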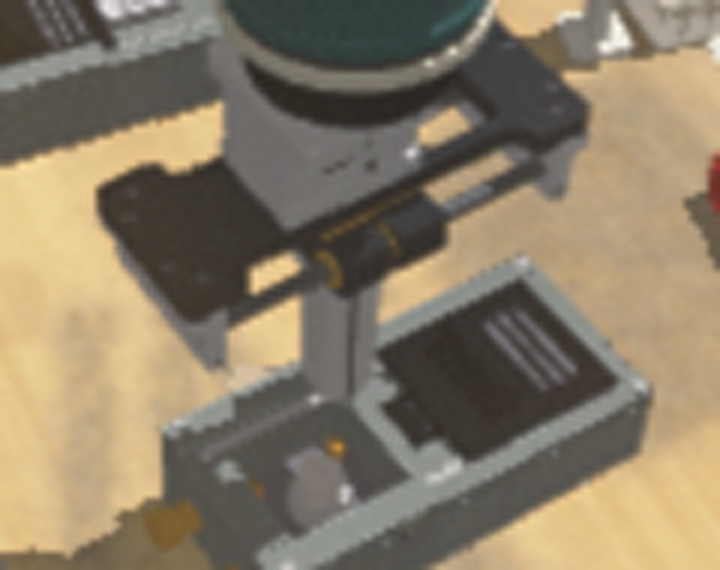

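```bash
python3 - <<'E'
from fit import *
crop('w6',160,130,340,265,4.4,'w6c')
q=np.load('q.npy'); print('pred button px',proj('w6',world(q,(-.046,0,.0385))))
for P in [(-.098,.047,.0517),(-.098,-.047,.0517),(.098,-.047,.0485),(.098,.047,.0485)]: print(proj('w6',world(q,P)).round(1))
E
```

```text
pred button px [244.91224946 209.25684613]
[165.9 148.8]
[174.9 275.3]
[435.8 272. ]
[457.  147.7]
```

View pics/w6c.png

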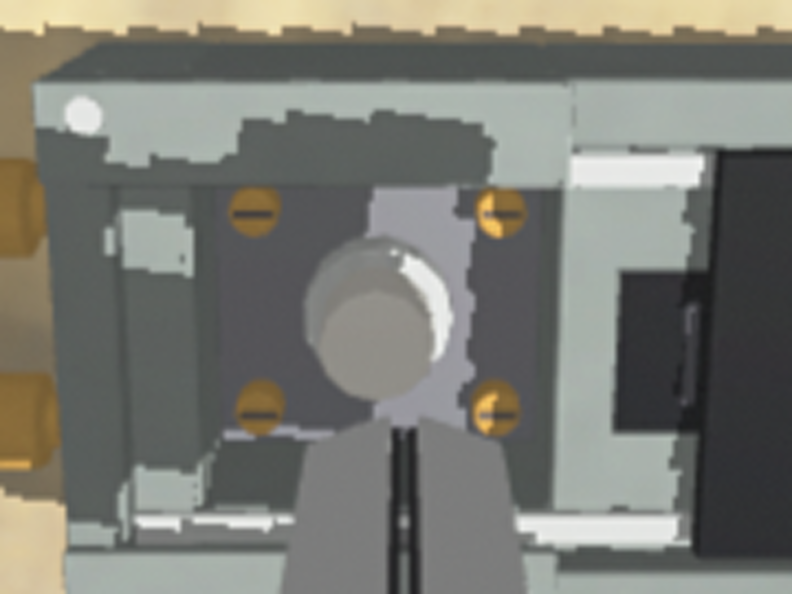

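```bash
python3 -m pendant '[{"fingers":0,"tx":1.5,"ty":-0.45,"tz":0,"rx":0,"ry":0,"rz":0},{"fingers":0,"tx":1.5,"ty":0,"tz":0,"rx":0,"ry":0,"rz":0},{"fingers":0,"tx":1.0,"ty":0,"tz":0,"rx":0,"ry":0,"rz":0}]'
python3 rel.py
```

```text
time_s: 7.65
tcp_pos: [0.5134, -0.1678, 0.0503]
tcp_rot: [0.466, 0.531, -0.461, 0.538]
contact_force: [-0.9, -0.6, -0.1]
width: 0.0004
t 7.65 tcp in unit mm [-41.2   0.3  50.3] yawerr 0.0029 toolx [ 0.011 -0.001 -1.   ] F [-0.9 -0.6 -0.1] w 0.0004
```

```bash
python3 -m pendant '[{"fingers":0,"tx":0.3,"ty":-0.3,"tz":0,"rx":0,"ry":0,"rz":0},{"fingers":0,"tx":0.4,"ty":0,"tz":0,"rx":0,"ry":0,"rz":0}]'
python3 rel.py
```

```text
time_s: 7.9
tcp_pos: [0.5099, -0.168, 0.0416]
tcp_rot: [0.465, 0.532, -0.461, 0.537]
contact_force: [-0.1, -0.2, 1.5]
width: 0.0005
t 7.9 tcp in unit mm [-44.6   0.6  41.6] yawerr 0.0031 toolx [ 0.009 -0.001 -1.   ] F [-0.1 -0.2  1.5] w 0.0005
```

Centred over the button, so now I press it in.

```bash
python3 -m pendant '[{"fingers":0,"tx":0.4,"ty":-0.05,"tz":0,"rx":0,"ry":0,"rz":0},{"fingers":0,"tx":0.4,"ty":0,"tz":0,"rx":0,"ry":0,"rz":0}]'
python3 rel.py
python3 -m pendant '[{"fingers":0,"tx":0.15,"ty":0,"tz":0,"rx":0,"ry":0,"rz":0}]'
python3 rel.py
```

```text
time_s: 8.15
tcp_pos: [0.5097, -0.1681, 0.0334]
tcp_rot: [0.465, 0.531, -0.461, 0.537]
contact_force: [-1.2, -0.3, 3.4]
width: 0.0006
t 8.15 tcp in unit mm [-44.8   0.5  33.4] yawerr 0.003 toolx [ 0.01  -0.001 -1.   ] F [-1.2 -0.3  3.4] w 0.0006
time_s: 8.28
tcp_pos: [0.5098, -0.1681, 0.0324]
tcp_rot: [0.465, 0.531, -0.461, 0.537]
contact_force: [-11.8, 3.6, 34.1]
width: 0.0007
t 8.275 tcp in unit mm [-44.7   0.4  32.4] yawerr 0.003 toolx [ 0.01  -0.001 -1.   ] F [-11.8   3.6  34.1] w 0.0007
```

Button bottomed out at 32.4 mm against an expected 32.5. I'll lift straight up, move off to the side and check.

```bash
python3 -m pendant '[{"fingers":0,"tx":-2,"ty":0,"tz":0,"rx":0,"ry":0,"rz":0},{"fingers":0,"tx":-5,"ty":0,"tz":0,"rx":0,"ry":0,"rz":0},{"fingers":0,"tx":-5,"ty":0,"tz":0,"rx":0,"ry":0,"rz":0},{"fingers":0,"tx":-4,"ty":2,"tz":2.5,"rx":0,"ry":0,"rz":0},{"fingers":0,"tx":0,"ty":2,"tz":2.5,"rx":0,"ry":0,"rz":0},{"fingers":0,"tx":0,"ty":0,"tz":0,"rx":0,"ry":0,"rz":0},{"fingers":0,"tx":0,"ty":0,"tz":0,"rx":0,"ry":0,"rz":0}]'
python3 rel.py
python3 - <<'E'
from fit import *
snap('wrist','w7'); crop('w7',80,0,440,270,2.2,'w7c')
snap('side','s7'); snap('scene','sc7')
q=np.load('q.npy')
for x in (.008,.088,.022,.038): print(x,(proj('w7',world(q,(x,0,.047)))-[80,0])*2.2)
E
```

```text
time_s: 9.15
tcp_pos: [0.556, -0.2126, 0.1986]
tcp_rot: [0.465, 0.531, -0.461, 0.538]
contact_force: [-0.6, 0.2, 0.3]
width: 0.0007
t 9.15 tcp in unit mm [ -5.2 -50.  198.6] yawerr 0.0038 toolx [ 0.012 -0.001 -1.   ] F [-0.6  0.2  0.3] w 0.0007
0.008 [404.89129696 283.89426811]
0.088 [583.34743744 284.35503869]
0.022 [436.19628907 283.97509704]
0.038 [471.93430369 284.06737196]
```

View pics/w7c.png

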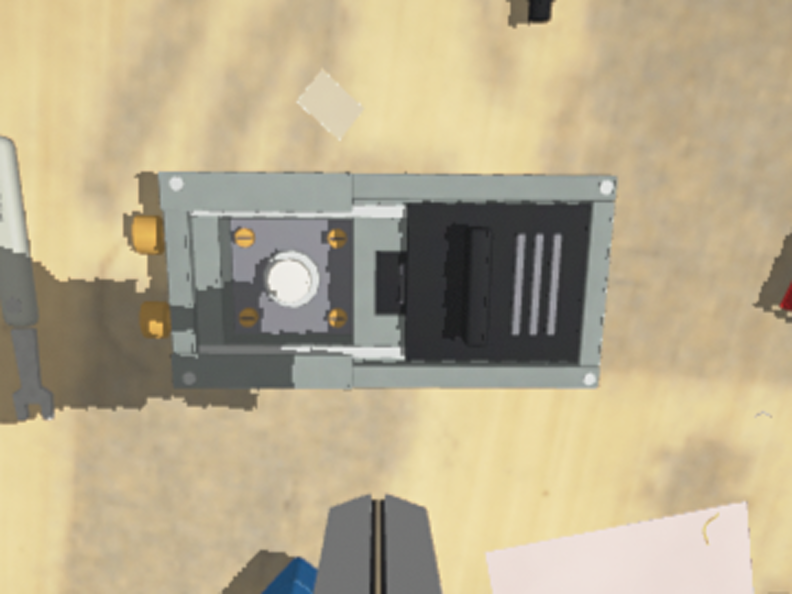

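View pics/s7.png

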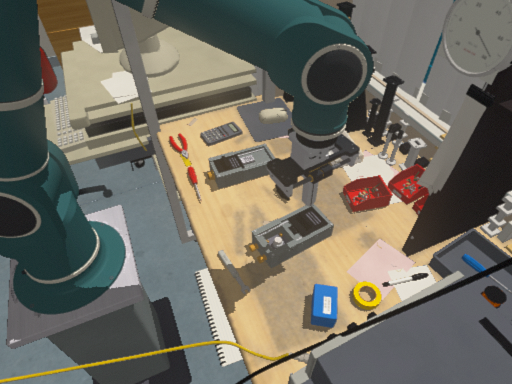

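The cover lies flat with its rear edge at crop x≈406 and its front edge at ≈582. The predicted position against the stop is 405 to 583. The tab is flush and the button is down. The other unit is closed, and the loose things haven't moved. Handing in.

```bash
python3 -c "
from workcell import *
print(sign_off())"
```

```text
the job is handed in; nothing more can be done
None
```

The job is done and handed in at about 9.3 s of the 37 s allowed, on the right-hand unit with the two posts. Using the shut fingertips I did the following, in the order asked:
- **Snap tab:** pressed until it bottomed, with the fingertips at about 40.3 mm, level with the deck. The force there was about 32 N.
- **Cover:** pushed along by its rib with about 1–2 N, until it met the end stop at about 18 N. It stayed on its runners.
- **Reset button:** pressed until it bottomed at 32.4 mm, against an expected 32.5 mm. The force there was about 34 N.

In the last pictures the cover lies flat against the stop, within about a pixel of where it should be. The button is down and the tab is flush. The socket unit still looks closed with its tab out, the loose things visible look undisturbed, and the gripper was clear of everything.

No check failed. My first move command was refused for missing keys before anything moved. Individual moves landed up to about 9 mm off, so I corrected the position before each press.

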